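# Scrape the board, hold the scraper over the scrap dish

### The job

Take the scraper by its wooden grip and wipe all three walnut shells off the cutting board into the steel tray along the board's edge, touching the shells only with the scraper. Then carry the scraper over the row of small things (spice jar, ribbed cup, timer) and hold it about 2 cm above the rim of the blue scrap dish, upright, centred on the dish and with its long side along the dish's, so that I can brush it clean into the dish. Never touch the dish with the scraper, leave the dish and the row standing where they are, and finish while still holding the scraper there, still and gripped; do not put it down.

Things in the scene. Friction and masses are not known exactly. Their poses are not given: they have to be found in the camera images.
- scraper: Loose hand scraper, 0.25 kg, standing on its foot; 28 (x) by 130 (y) by 86 mm tall (z up). Origin: centre of its underside. From below: two black rubber lips along y (126 mm long, 5 thick, at x = +-10, z 0-10); white body 28 x 130 (z 9-39); white neck 16 x 90; wooden grip 24 thick (x) by 112 long (y), z 50-86. Alike both ways round.
- scraper_grip (a point): Centre of the scraper's wooden grip, 68 mm above its underside; pinch the grip here from above, across its 24 mm thickness (the scraper's x axis). Axes as the scraper's.
- cutting_board: Oak board, fixed; 150 (x) by 320 mm (y), flat top 13 mm above the counter. Origin: centre of its bounding rectangle, underside; z up. Full 150 mm width from y = -90 to +160; handle at the -y end. The steel tray lies along its +x edge (x = +75): push the shells along +x. Shell origins start at x -51 to +27, y -5 to +75 mm in this frame.
- catch_tray: Low steel tray, fixed, against the board's +x edge; 130 (x) by 240 mm (y), floor 3 mm thick; 16 mm high rims on the far (+x) side and both ends (y = +-120), none towards the board (x = -65). Origin: centre of its underside, on the counter, at x = 141, y = 35 mm in the board's frame; axes as the board's.
- scrap_dish: Loose oblong blue dish, open on top, 80 mm (x) by 170 mm (y, long side), 50 mm high, walls 4 mm, 0.5 kg. Origin: centre of its underside; z up.
- dish_rim (a point): Centre of the dish's opening at the height of the top of its rim (51 mm above its underside). Axes as the dish's: y along its long side.
- shell_0: Loose brown walnut shell half, domed, lying flat side down on the cutting board at the start; 30 mm diameter, 15 mm high, 12 g. Origin: centre of its flat side.
- shell_1: Loose brown walnut shell half, domed, lying flat side down on the cutting board at the start; 30 mm diameter, 15 mm high, 12 g. Origin: centre of its flat side.
- shell_2: Loose brown walnut shell half, domed, lying flat side down on the cutting board at the start; 30 mm diameter, 15 mm high, 12 g. Origin: centre of its flat side.
- spice_jar: Loose dark jar with cork lid, 57 mm diameter, 89 mm tall; origin: centre of its underside. One of the row standing between the board and the dish (places in the row vary).
- ribbed_cup: Loose cream fluted cup, 79 mm diameter, 70 mm tall; origin: centre of its underside. One of the row.
- kitchen_timer: Loose round white timer, 65 mm diameter, 58 mm tall; origin: centre of its underside. One of the row.
Mind the look-alikes: they are no part of the job. Leave any purple look-alike of the spice_jar alone.

How it is judged (in metres and radians):
On the way, in this order (a step that is already met when the one before it is completed fails the run):
1. all three shells lie in the tray, off the board, while the scraper is held (x of shell_0 in the frame of catch_tray between -0.062 and 0.066 m and y of shell_0 in the frame of catch_tray between -0.121 and 0.121 m and z of shell_0 in the frame of catch_tray between -0.005 and 0.035 m and x of shell_1 in the frame of catch_tray between -0.062 and 0.066 m and y of shell_1 in the frame of catch_tray between -0.121 and 0.121 m and z of shell_1 in the frame of catch_tray between -0.005 and 0.035 m and x of shell_2 in the frame of catch_tray between -0.062 and 0.066 m and y of shell_2 in the frame of catch_tray between -0.121 and 0.121 m and z of shell_2 in the frame of catch_tray between -0.005 and 0.035 m and contact force between the fingers and scraper above 1 N), for 0.2 s.
2. the held scraper passes over the row: its underside more than 95 mm above the counter and its origin within 110 mm, seen from above, of one of the three things in the row (contact force between the fingers and scraper above 1 N and height (world z) of scraper above 0.095 m and (horizontal distance between scraper and spice_jar below 0.11 m or horizontal distance between scraper and ribbed_cup below 0.11 m or horizontal distance between scraper and kitchen_timer below 0.11 m)), for 0.05 s.
At the end, for the whole second after the job is handed in: Scraper still in the fingers, at rest, upright within 0.12 rad, underside 5-40 mm above the dish rim, within 15 mm of its centre, long sides parallel within 0.15 rad, not touching; all three shells in the tray; dish moved under 15 mm, row under 20 mm (all of step 1 and z of scraper in the frame of dish_rim between 0.005 and 0.04 m and horizontal distance between scraper and dish_rim below 0.015 m and angle between the y axis of scraper and the y axis of scrap_dish, either way round below 0.15 rad and angle between scraper's own z axis and vertical below 0.12 rad and linear speed of scraper below 0.02 m/s and angular speed of scraper below 0.15 rad/s and contact force between scraper and scrap_dish below 0.3 N and distance of scrap_dish from where it was at the start of the episode below 0.015 m and distance of each of spice_jar, ribbed_cup, kitchen_timer from where it was at the start of the episode below 0.02 m); the arm keeps its last pose, push and grip.
It fails at once if the fingers touch a shell (contact force between the fingers and shell_0 above 0.5 N or contact force between the fingers and shell_1 above 0.5 N or contact force between the fingers and shell_2 above 0.5 N).
It fails at once if the scraper touches the scrap dish (contact force between scraper and scrap_dish above 0.5 N).
It fails at once if the scrap dish is shifted by more than 15 mm (distance of scrap_dish from where it was at the start of the episode above 0.015 m).
It fails at once if something in the row is shifted by more than 20 mm or knocked over (distance of any of spice_jar, ribbed_cup, kitchen_timer from where it was at the start of the episode above 0.02 m or angle between any of spice_jar, ribbed_cup, kitchen_timer's own z axis and vertical above 0.3 rad).
It also fails if it takes over 48 s, if anything falls off the work surface, if the arm or the gripper's body presses on something with over 40 N, if the wrist force passes 120 N, or if a joint passes its speed limit or range.

### The arm

A 7-joint arm with a two-finger parallel gripper is mounted at the origin on a cart in front of the work surface, level with it; the furniture and walls round the work are solid. World frame = base frame: x ahead of the robot, y to its left, z up, the work surface at z = 0. Lengths are in mm, angles in rad, forces in N, time in s.
With the tool pointing down it reaches from about 400 to 875 mm from the base axis. Payload 19.3 kg.
Tool frame: the origin (TCP) lies at the very end of the fingers, on their centre line; the grasp point (between the pads) lies 19 mm behind it (grip_point_offset is the z of the grasp point in the tool frame, in mm); z points along the fingers, y is the line along which they close (so a half turn about z gives the same grasp; the last joint's range is limited). The gripper opens to 85 mm and grips with 20 to 120 N. Pads are 22 mm wide; open, the fingers measure 114 mm over their backs; the gripper's body (76 mm by 85 mm) begins 54 mm behind the grasp point. The pads swing forward as they close: fully open they stand 13 mm farther back than shut.
Start: joints at [-1.366, 0.521, -0.036, 1.599, 0.021, 1.021, -0.113], TCP at [169.616, 601.536, 231.291] pointing down, gripper open.
Joint ranges: [-2.91, 2.91], [-0.3, 2.13], [-1.5, 1.42], [0.17, 2.43], [-1.26, 4.41], [0.16, 1.93], [-2.52, 2.52]. Speed limits (rad/s): [1.89, 1.89, 2.39, 2.39, 3.01, 3.01, 3.01].

### API

Orientations are given as a 3x3 rotation matrix whose columns are the frame's x, y, z axes.
In Python, from workcell import movep, movel, goto_joints, open_gripper, clamp, wait, inverse_kinematics, read_state, camera, PlanningError, finish_job, grip_point_offset gives the robot as it stands. Calls block until the motion is done:
- movep(position, orientation): joint-space move of the TCP to a pose.
- movel(position, frame=None, max_speed=150, guard=None): straight line of the TCP; frame=None keeps the orientation; max_speed is the mean speed in mm/s. With guard (N) it stops when the force on the tool has changed by that much, and returns True; else False.
- goto_joints(angles): joint-space move.
- open_gripper() and clamp(): open the fingers fully, or close them until they stop; the grip force is fixed at half the most.
- wait(seconds).
- inverse_kinematics(position, orientation): joint angles nearest the present ones, or None.
- read_state(): the state.
- camera(name): name is "side" or "top" or "wrist"; returns a dict with "image" (420x560x3 uint8, blue, green, red), "range_z" (420x560 float32, mm along the optical axis (not along the pixel's ray), 0 where there is no reading), "fx", "fy", "cx", "cy" (pixels), "cam_to_world" (4x4, takes a point from camera to world coordinates). Camera axes: x right, y up, looking along -z (the intrinsics and any distortion apply to the point x, -y, -z); pixel columns grow to the right and rows downward; lengths in mm; the calibration is good to about 2 mm. The wrist camera is an equidistant fisheye: a pixel r from the principal point sees the ray r / f radians off the axis. A picture is of the moment at which its call begins.
A pose or a line that the arm cannot do raises PlanningError and nothing moves.
- finish_job(): hands the job in; it is judged then, once.
The state is a dict: "time": time; "qpos": joint angles; "qvel": joint speeds; "joint_efforts": joint torques, N m; "eef_pos": TCP position; "tool_rot": TCP orientation; "ft_force": force on the tool from outside, world axes, zero at the start; "torque": the same for the moment, N m; "finger_gap": finger opening in mm; "gripper_force": force on a finger pad.
Only numpy, scipy, OpenCV 4.12 (cv2) and the standard library are available. Lean on these libraries where they do the work, as an engineer would, in place of code of your own. Each camera call takes 0.05 s, during which the arm holds its last target. There are 200 camera calls.

## Working session

There is one attempt and no reset: what is moved stays moved. The work goes in short steps, each a Python script; the robot and the scene stay as the last script left them, time stands still between calls to the robot, and variables do not carry over. Pictures are saved under pics/ and viewed, at most 10 in all, crops included, and the job is handed in when it is done.

```bash
mkdir -p pics; ls
cat > h.py <<'E'
import numpy as np, cv2
from workcell import *
def world(c,u,v,z=None):
    """pixel arrays -> world via depth"""
    M=np.array(c["cam_to_world"]);d=c["range_z"] if z is None else z
    u=np.asarray(u);v=np.asarray(v)
    d=d[v,u] if z is None else z
    p=np.stack([(u-c["cx"])/c["fx"]*d,-(v-c["cy"])/c["fy"]*d,-d*np.ones_like(u,float),np.ones_like(u,float)],-1)
    return (p@M.T)[...,:3]
E
python3 - <<'E'
from h import *
import pickle
for n in ("top","side"):
    c=camera(n);cv2.imwrite(f"pics/{n}0.png",c["image"]);pickle.dump(c,open(n+".pkl","wb"))
    print(n,{k:c[k] for k in c if k not in("image","range_z")})
s=read_state();print(s["time"],s["tool_rot"],grip_point_offset)
E
```

```text
pics
top {'fx': 439.90757046692147, 'fy': 439.90757046692147, 'cx': 283.0132786851546, 'cy': 208.60679294352374, 'cam_to_world': array([[ 2.13484348e-02,  9.81821742e-01, -1.88600932e-01,
         3.93388101e+02],
       [-9.99681406e-01,  2.35040808e-02,  9.20029509e-03,
         2.58109642e+01],
       [ 1.34659413e-02,  1.88344433e-01,  9.82010714e-01,
         1.11730766e+03],
       [ 0.00000000e+00,  0.00000000e+00,  0.00000000e+00,
         1.00000000e+00]])}
side {'fx': 392.9906008223925, 'fy': 392.9906008223925, 'cx': 282.80603768226234, 'cy': 208.61368899329756, 'cam_to_world': array([[ 9.05609081e-01,  1.75405113e-01, -3.86141475e-01,
         2.29077648e+02],
       [-4.24076626e-01,  3.86502466e-01, -8.19008461e-01,
        -7.06746834e+02],
       [ 5.58636034e-03,  9.05455074e-01,  4.24405352e-01,
         4.46934431e+02],
       [ 0.00000000e+00,  0.00000000e+00,  0.00000000e+00,
         1.00000000e+00]])}
0.1 [[-9.62474568e-01  2.71371812e-01 -2.14280346e-04]
 [ 2.71371889e-01  9.62474056e-01 -9.94666964e-04]
 [-6.36853026e-05 -1.01549132e-03 -9.99999482e-01]] -18.700000000000003
```

View pics/top0.png

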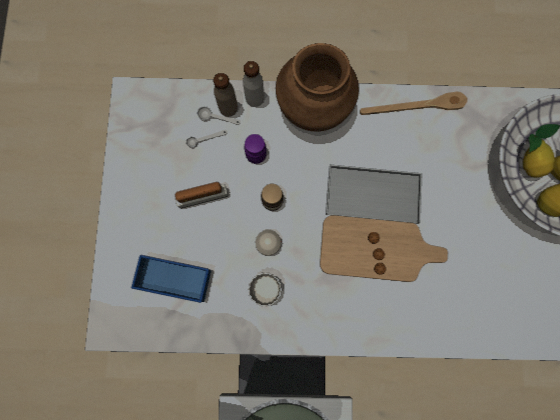

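View pics/side0.png

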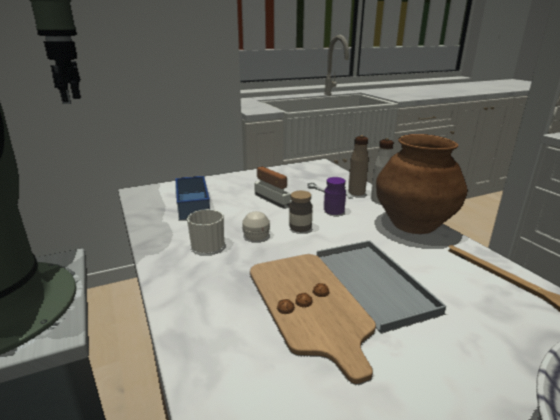

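The top view shows the scraper at (200,192), the dish at (172,278), and the shells at (373,238), (379,254) and (380,268). Candidates for the row jar are the dark cork-lidded jar at (272,196) and the purple one at (255,148). The dark one with the cork lid fits the description; the purple one is the look-alike. The timer is at (268,242) and the cup at (266,290). I'll check in enlarged crops.

Run:
```python
from h import *
import pickle
c=pickle.load(open("top.pkl","rb"));im=c["image"]
def crop(n,u0,v0,u1,v1,s=4):
    x=cv2.resize(im[v0:v1,u0:u1],None,fx=s,fy=s,interpolation=cv2.INTER_CUBIC)
    for k in range(u0,u1):
        if k%10==0: cv2.line(x,((k-u0)*s,0),((k-u0)*s,8 if k%50 else 20),(0,0,255),1)
    for k in range(v0,v1):
        if k%10==0: cv2.line(x,(0,(k-v0)*s),(8 if k%50 else 20,(k-v0)*s),(0,0,255),1)
    cv2.imwrite(f"pics/{n}.png",x)
crop("cl",120,170,300,310);crop("cr",315,160,455,290,5)
# heights mask
v,u=np.mgrid[0:420,0:560];P=world(c,u,v);z=P[...,2]
def rect(name,m):
    p=P[m][:,:2].astype(np.float32);print(name,len(p),cv2.minAreaRect(p),"mean",p.mean(0),"z",np.percentile(z[m],[2,50,98]))
R=lambda a,b,c_,d:(u>=a)&(u<b)&(v>=c_)&(v<d)
rect("scraper grip",R(165,235,170,215)&(z>70))
rect("scraper all",R(165,235,170,215)&(z>30))
rect("dish rim",R(125,215,250,305)&(z>42))
rect("dish all",R(125,215,250,305)&(z>25))
rect("jar",R(250,295,175,220)&(z>75));rect("timer",R(245,290,225,262)&(z>40));rect("cup",R(240,295,265,312)&(z>60))
rect("board",R(312,455,205,290)&(z>8)&(z<18))
for i,(a,b) in enumerate([(373,238),(379,254),(380,268)]): rect(f"shell{i}",R(a-8,a+9,b-8,b+9)&(z>18))
rect("rim",R(320,430,160,220)&(z>11))
rect("tall near",(z>60)&R(90,450,80,350))
```

```text
scraper grip 489 ((543.08837890625, 121.13359069824219), (340.51318359375, 100.18492889404297), 48.882015228271484) mean [624.7677  216.86014] z [ 71.7223558   84.53605758 336.9426815 ]
scraper all 773 ((549.4462890625, 123.13215637207031), (348.7430419921875, 116.96382904052734), 50.489315032958984) mean [624.68036 215.75816] z [32.83273698 81.62141465 89.3495648 ]
dish rim 573 ((408.1317138671875, 197.63748168945312), (343.4475402832031, 82.38959503173828), 79.80719757080078) mean [421.67255 272.98   ] z [  45.25337347   50.40401256 1117.30766292]
dish all 668 ((408.1317138671875, 197.63748168945312), (343.4475402832031, 82.38959503173828), 79.80719757080078) mean [422.4397  277.54068] z [  27.91004455   49.87010704 1117.30766292]
jar 337 ((522.3566284179688, 40.55463409423828), (258.634521484375, 48.003868103027344), 1.5351775884628296) mean [625.1463    43.237625] z [83.1516452  87.6262532  91.96654767]
timer 438 ((470.1161193847656, 52.65766906738281), (58.720584869384766, 151.60365295410156), 88.11177825927734) mean [514.9708    50.108982] z [40.76052189 51.4157101  60.33028935
[... 596 characters left out ...]
546875), (26.704721450805664, 286.2178039550781), 24.660974502563477) mean [ 492.9916  -221.26196] z [18.971126   24.65585954 31.38637809]
shell2 105 ((434.59857177734375, -106.947265625), (26.795440673828125, 276.7204284667969), 11.714396476745605) mean [ 457.62927 -221.3453 ] z [  18.54356168   24.67522232 1030.37129531]
rim 501 ((605.520263671875, -128.1907958984375), (228.46786499023438, 471.8779602050781), 28.186702728271484) mean [ 638.7001  -189.77515] z [  11.32295192   16.63155676 1117.30766292]
tall near 5883 ((694.2052001953125, 83.27359008789062), (336.69537353515625, 601.0350952148438), 69.30137634277344) mean [764.56824   19.784426] z [  63.07475825  128.45858926 1117.30766292]
```

View pics/cl.png

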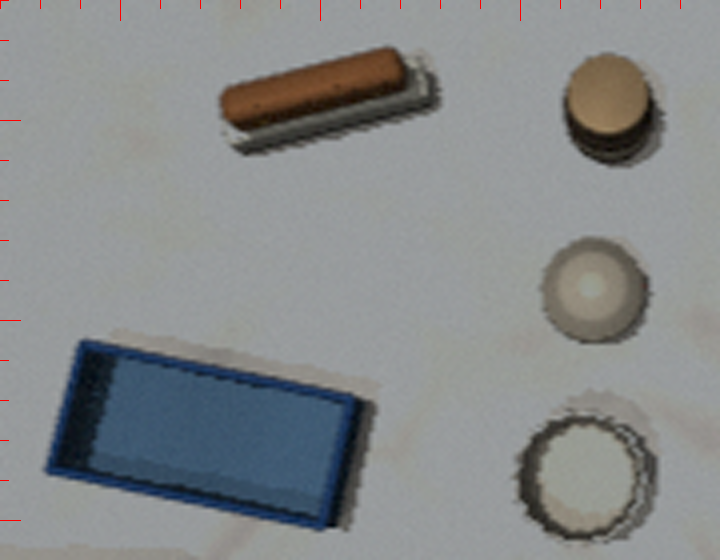

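View pics/cr.png

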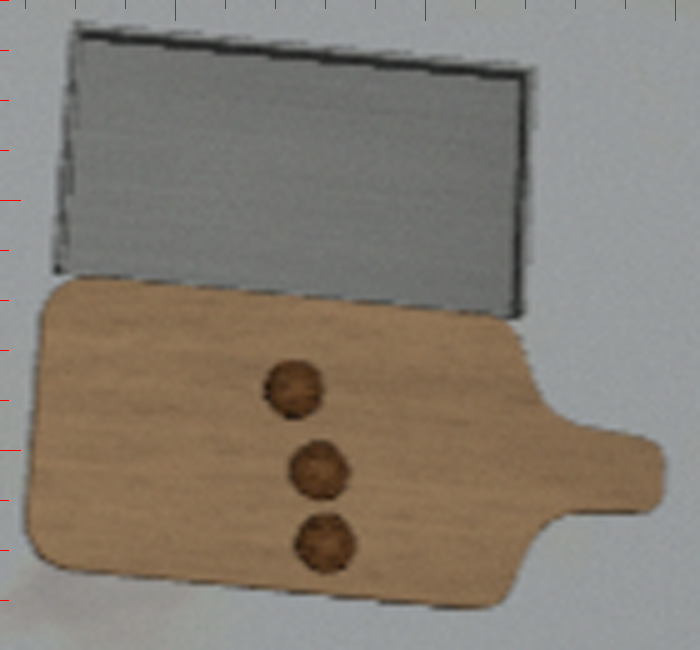

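The crops confirm it: the dark cork-lidded jar is at (272,195), with the timer and cup below it. The grip runs from (176,196) to (220,188). I'll measure using the pixel rays and known heights.

```bash
cat >> h.py <<'E'
def onplane(c,uv,z):
    M=np.array(c["cam_to_world"]);uv=np.asarray(uv,float)
    r=np.stack([(uv[:,0]-c["cx"])/c["fx"],-(uv[:,1]-c["cy"])/c["fy"],-np.ones(len(uv))],-1)@M[:3,:3].T
    return (M[:3,3]+r*((z-M[2,3])/r[:,2])[:,None])[:,:2]
E
python3 - <<'E'
from h import *
import pickle
c=pickle.load(open("top.pkl","rb"));im=c["image"].astype(int)
L=lambda a:np.array(a)/4+[120,170]; Rr=lambda a:np.array(a)/5+[315,160]
ang=lambda d:np.degrees(np.arctan2(d[1],d[0]))
q=onplane(c,L([(81,340),(362,394),(328,529),(47,472)])-.4,50.5)
print("dish",q.round(1),q.mean(0),"long",np.linalg.norm(q[1]-q[0]),np.linalg.norm(q[2]-q[3]),ang(q[0]-q[1]),ang(q[3]-q[2]),"short",np.linalg.norm(q[3]-q[0]),ang(q[0]-q[3]))
p=onplane(c,Rr([(80,275),(505,315),(70,570),(480,607),(41,330),(27,520)]),13)
print("board px edge",p[:2].round(1),ang(p[0]-p[1]),"mx",p[2:4].round(1),ang(p[2]-p[3]),"left",p[4:].round(1),ang(p[4]-p[5]))
t=onplane(c,Rr([(77,25),(528,70)]),16);print("tray far",t.round(1),ang(t[0]-t[1]))
s=onplane(c,Rr([(294,389),(319,471),(325,543)]),20);print("shells",s)
v,u=np.mgrid[0:420,0:560];P=world(c,u,v);z=P[...,2]
brown=(im[...,2]-im[...,0]>35)
def rect(name,m):
    k=cv2.erode(m.astype(np.uint8),np.ones((2,2)))>0
    p=P[m][:,:2].astype(np.float32);print(name,len(p),cv2.minAreaRect(p),"mean",p.mean(0),"med",np.median(p,0))
R=lambda a,b,c_,d:(u>=a)&(u<b)&(v>=c_)&(v<d)
rect("grip",R(165,235,170,215)&(z>78)&(z<92))
m=R(165,235,170,215)&brown; rr=cv2.minAreaRect(np.stack([u[m],v[m]],-1).astype(np.float32)); print("brown px",rr,onplane(c,cv2.boxPoints(rr),80).round(1))
rect("scr",R(165,235,170,215)&(z>15)&(z<92))
rect("rimd",R(125,215,250,305)&(z>44)&(z<58))
rect("jar",R(250,295,175,220)&(z>83)&(z<95));rect("timer",R(245,290,225,262)&(z>20)&(z<65));rect("cup",R(240,295,265,312)&(z>60)&(z<80))
E
```

```text
dish [[477.2 358.4]
 [448.6 187.8]
 [369.  203.7]
 [398.5 372.1]] [423.32312226 280.50098264] long 172.995547656893 170.95506954090388 80.50645967240008 80.03274412366987 short 79.78666578922738 -9.857961900352297
board px edge [[ 591.8 -107.4]
 [ 576.2 -324.5]] 85.89749489447858 mx [[ 442.5 -102.5]
 [ 428.8 -306.7]] 86.14875051444314 left [[562.9 -87.6]
 [466.8 -81. ]] -3.9321805226621085
tray far [[ 723.4 -105.3]
 [ 705.  -340.2]] 85.53406897087521
shells [[ 534.84974682 -214.36900219]
 [ 493.92243517 -226.16540614]
 [ 458.27226924 -228.44695261]]
grip 435 ((631.094482421875, 222.2099609375), (24.06338882446289, 111.65945434570312), 15.802489280700684) mean [630.2982  221.40631] med [630.1372  221.18253]
brown px ((197.64706420898438, 191.58822631835938), (10.18649673461914, 45.596702575683594), 75.96376037597656) [[626.7 278.9]
 [656.7 173.9]
 [632.3 166.8]
 [602.5 271.4]]
scr 834 ((630.0230102539062, 222.03152465820312), (29.11792755126953, 131.18272399902344), 17.571226119995117) mean [627.0752  217.98643] med [626.9227  217.79938]
rimd 547 ((423.2579650878906, 281.76641845703125), (172.4917755126953, 82.38959503173828), 79.80719757080078) mean [422.6725  282.17407] med [421.29037 282.37268]
jar 328 ((627.81689453125, 43.370445251464844), (47.49827194213867, 48.02505111694336), 1.9488431215286255) mean [628.13727   43.489353] med [628.3078    43.452484]
timer 532 ((515.5503540039062, 49.765602111816406), (60.9449577331543, 62.04275894165039), 1.517590045928955) mean [514.5522    49.863834] med [514.1323    50.055153]
cup 132 ((402.23895263671875, 54.08499526977539), (73.97505950927734, 75.0186767578125), 0.8406651616096497) mean [401.95016   57.289936] med [399.67212  58.78437]
```

Measured positions:
- **Scraper:** centre (630.5, 222), x axis at about 16°.
- **Dish:** centre (423.3, 281), y axis at 80°.
- **Board:** x axis at −4°. The shells sit at board x = 25, −15 and −50, and y = 31, 17 and 12.

Next I'll check reach for all poses, then grasp.

```bash
cat >> h.py <<'E'
def ori(deg):
    a=np.radians(deg);y=np.array([np.cos(a),np.sin(a),0]);z=np.array([0,0,-1.])
    return np.stack([np.cross(y,z),y,z],1)
def B(x,y,z):
    a=np.radians(-4);ex=np.array([np.cos(a),np.sin(a)]);ey=np.array([-ex[1],ex[0]])
    return [*((523.3+x)*ex+(-208+y)*ey),z]
H=49
E
python3 - <<'E'
from h import *
for f in (0,180):
    for p,a in (([630.5,222,H],16.2),([630.5,222,H+130],16.2),(B(-88,22,H+110),-4),(B(-88,22,H+15),-4),(B(62,22,H+15),-4),([515,50,H+150],-8),([423.3,281,H+71],-10)):
        q=inverse_kinematics(p,ori(a+f));print(f,p,None if q is None else np.round(q,2))
E
```

```text
0 [630.5, 222, 49] [-0.57  0.82  0.22  1.6  -0.24  0.74  0.05]
0 [630.5, 222, 179] [-0.63  0.67  0.32  1.54 -0.24  0.97  0.05]
0 [np.float64(421.26492696169413), np.float64(-215.91190636914504), 159] [-0.19  0.49  0.72  2.08 -0.48  0.73  0.77]
0 [np.float64(421.26492696169413), np.float64(-215.91190636914504), 64] [ 0.06  0.61  0.39  2.13 -0.48  0.49  0.74]
0 [np.float64(570.8995345006678), np.float64(-226.37537743076385), 64] [-0.05  0.79  0.51  1.77 -0.55  0.73  0.68]
0 [515, 50, 199] [-0.61  0.44  0.53  1.94 -0.29  0.84 -0.06]
0 [423.3, 281, 120] [-0.94  0.52  0.32  2.02 -0.27  0.64 -0.62]
180 [630.5, 222, 49] [-1.03  1.24  1.22  1.63 -1.24  1.22 -2.38]
180 [630.5, 222, 179] [ 0.25  0.98 -1.28  1.48  0.94  1.38  2.34]
180 [np.float64(421.26492696169413), np.float64(-215.91190636914504), 159] [-0.45  0.78  1.23  2.09 -0.92  0.98 -1.92]
180 [np.float64(421.26492696169413), np.float64(-215.91190636914504), 64] [-0.32  0.88  1.01  2.15 -1.12  0.8  -1.78]
180 [np.float64(570.8995345006678), np.float64(-226.37537743076385), 64] [-0.38  1.17  1.22  1.78 -1.23  1.17 -1.95]
180 [515, 50, 199] [ 0.65  0.71 -1.27  1.87  0.75  1.15  2.1 ]
180 [423.3, 281, 120] [-0.44  0.52 -0.35  1.99  0.27  0.68  2.01]
```

Run:
```python
from h import *
R=ori(16.2)
movep([630.5,222,H+90],R); movel([630.5,222,H],max_speed=120); clamp()
s=read_state();print(s["time"],s["finger_gap"],s["gripper_force"],s["eef_pos"])
movel([630.5,222,H+130],max_speed=200)
s=read_state();print(s["time"],s["finger_gap"],s["gripper_force"],s["eef_pos"],s["ft_force"])
c=camera("side");cv2.imwrite("pics/s1.png",c["image"])
```

```text
3.75 23.67019335680326 58.730508685112 [630.5762633  222.06533731  49.24686186]
4.55 23.282518354470174 58.96499276161194 [629.81779569 221.89427145 177.71950641] [-0.38410868 -0.63719326 -3.07959724]
```

View pics/s1.png

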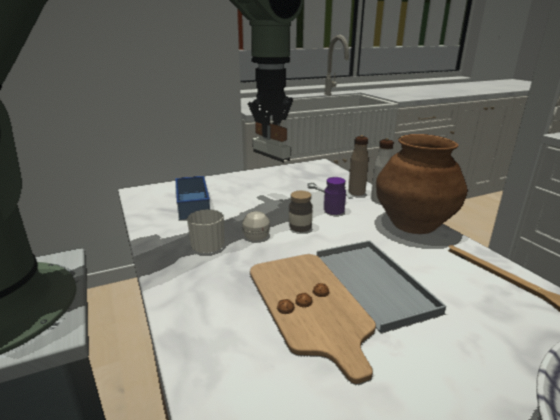

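The scraper is gripped level at (270,145) in the side view. I'll carry it over the row to the near side of the board and sweep.

Run:
```python
from h import *
movep([520,50,H+155],ori(5)); print(read_state()["eef_pos"])
movep(B(-89,22,H+90),ori(-4)); movel(B(-89,22,H+17),max_speed=120); wait(.2)
s=read_state();print(s["time"],s["eef_pos"],s["finger_gap"],np.round(s["ft_force"],1),B(-89,22,H+17))
c=camera("side");cv2.imwrite("pics/s2.png",cv2.resize(c["image"][200:400,150:420],None,fx=2.5,fy=2.5))
```

```text
[520.10816035  50.22023606 203.78768063]
7.5167 [ 420.74200558 -215.88513175   66.6327417 ] 23.641659836786037 [-0.1  0.2 -2.6] [np.float64(420.2673629114343), np.float64(-215.84214989540092), 66]
```

View pics/s2.png

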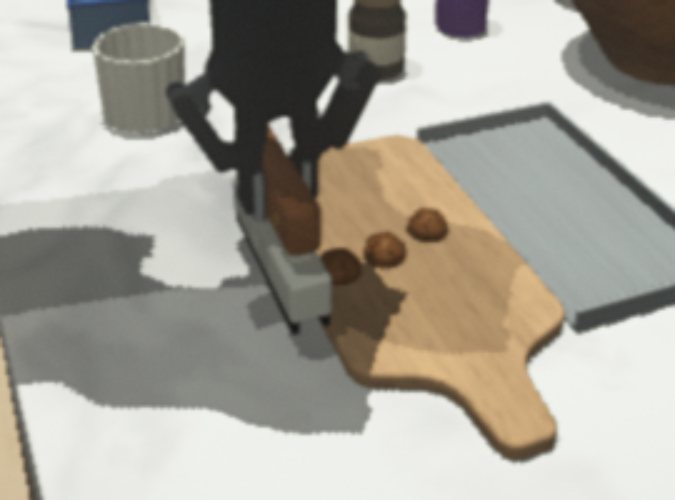

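The scraper stands behind the nearest shell, at (290,270) in the crop, level and parallel to the board. Now the sweep.

Run:
```python
from h import *
movel(B(-89,22,H+14.5),max_speed=30)
for s_ in (0,64):
    g=movel(B(s_,22,H+14.5),max_speed=60,guard=25)
    s=read_state();print(g,s["time"],s["eef_pos"],B(s_,22,H+14.5)[:2],np.round(s["ft_force"],1),s["finger_gap"])
wait(.3)
for n in("side","top"):
    c=camera(n);cv2.imwrite(f"pics/{n}3.png",c["image"])
a=cv2.resize(cv2.imread("pics/side3.png")[220:400,220:460],None,fx=2,fy=2)
b=cv2.resize(cv2.imread("pics/top3.png")[150:300,310:450],None,fx=2.3,fy=2.4)
cv2.imwrite("pics/c3.png",np.hstack([a,b[:360]]))
```

```text
False 9.45 [ 508.76143389 -222.06362245   63.5131577 ] [np.float64(509.05056338455864), np.float64(-222.05047605862808)] [ 0.4  0.3 -3.2] 23.354210575911075
False 10.6667 [ 572.57090639 -226.55228885   63.53085599] [np.float64(572.8946626011874), np.float64(-226.5148903782521)] [ 0.5  0.1 -3.1] 23.238714330129465
```

View pics/c3.png

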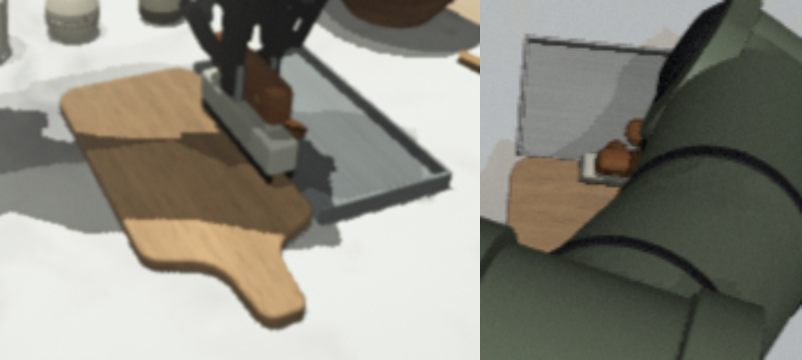

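One shell lies in the tray and another is tipping at the edge, (290,128) in the left half. I'll push a little further under a force guard, then lift and look.

Run:
```python
from h import *
g=movel(B(80,22,H+15),max_speed=50,guard=10)
s=read_state();print(g,s["time"],s["eef_pos"],np.round(s["ft_force"],1),s["finger_gap"])
p=s["eef_pos"]; movel([p[0],p[1],H+100],max_speed=120)
movel(B(-10,22,H+150),max_speed=200); wait(.2)
for n in("side","top"):
    c=camera(n);cv2.imwrite(f"pics/{n}4.png",c["image"])
a=cv2.resize(cv2.imread("pics/side4.png")[220:400,220:460],None,fx=2,fy=2)
b=cv2.resize(cv2.imread("pics/top4.png")[150:300,310:450],None,fx=2.3,fy=2.4)
cv2.imwrite("pics/c4.png",np.hstack([a,b[:360]]))
```

```text
False 11.5333 [ 588.93758679 -227.61539879   63.82684923] [-0.2  0.4 -3.5] 23.684477755890654
```

View pics/c4.png

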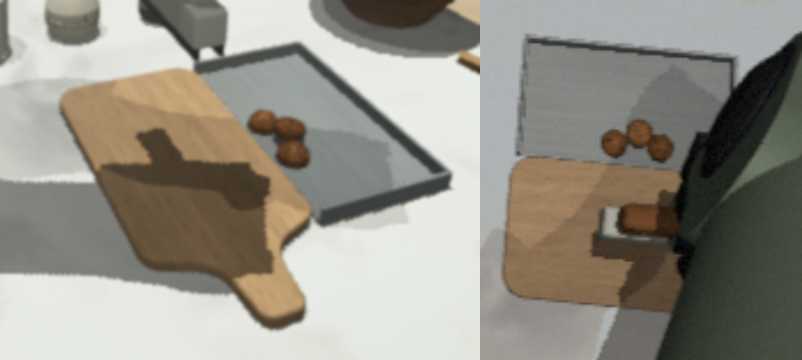

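All three shells lie flat in the tray, (262,122), (290,128) and (293,155) in the left half, clear of the board. Now I'll carry the scraper over the row to hover above the dish.

Run:
```python
from h import *
import pickle
movep([515,50,H+155],ori(-7)); wait(.1)
movep([423.3,281,H+130],ori(-9.9)); movel([423.3,281,H+80],max_speed=60); wait(.3)
s=read_state();print(s["time"],s["eef_pos"],s["finger_gap"],s["tool_rot"][:,1])
for n in("side","top"):
    c=camera(n);cv2.imwrite(f"pics/{n}5.png",c["image"]);pickle.dump(c,open(n+"5.pkl","wb"))
a=cv2.resize(cv2.imread("pics/side5.png")[110:270,140:290],None,fx=2.6,fy=2.6)
b=cv2.resize(cv2.imread("pics/top5.png")[230:330,110:230],None,fx=3.3,fy=4.16)
cv2.imwrite("pics/c5.png",np.hstack([a,b]))
```

```text
16.7833 [423.34116005 281.1059599  129.18229368] 23.089790259578105 [ 9.85116169e-01 -1.71889798e-01  1.73682649e-04]
```

View pics/c5.png

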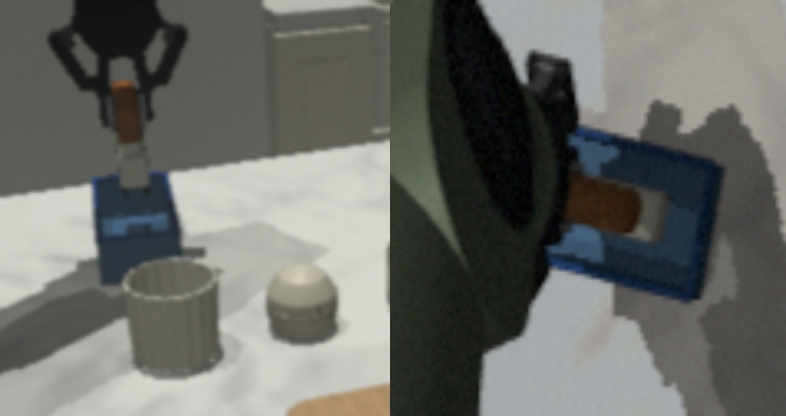

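It hovers centred over the dish in both views. I'll check for slip in the grip numerically using the depth images.

Run:
```python
from h import *
import pickle
c=pickle.load(open("top5.pkl","rb"))
print("end of body, expected ~",np.array([423.3,281])-65*np.array([.172,.985]),onplane(c,[[193.9,281.2]],119))
for n,box in (("side5",(140,290,110,270)),("top5",(110,230,230,330))):
    c=pickle.load(open(n+".pkl","rb"));v,u=np.mgrid[0:420,0:560];P=world(c,u,v)
    q=P-[423.3,281,0];a=np.radians(-9.9);lx=q[...,0]*np.cos(a)+q[...,1]*np.sin(a);ly=-q[...,0]*np.sin(a)+q[...,1]*np.cos(a);z=P[...,2]
    m=(abs(lx)<30)&(abs(ly)<90)&(z>62)&(z<170)
    for lo in range(62,170,8):
        k=m&(z>=lo)&(z<lo+8)
        if k.sum()>5: print(n,lo,k.sum(),"lx",np.percentile(lx[k],[5,95]).round(1),"ly",np.percentile(ly[k],[3,97]).round(1),"zmin",z[k].min().round(1))
```

```text
end of body, expected ~ [412.12  216.975] [[415.26127996 211.97473527]]
side5 78 8 lx [-10.9  11.3] ly [-63.6 -58.5] zmin 81.9
side5 86 20 lx [-10.6  11.9] ly [-65.5 -60. ] zmin 86.8
side5 94 28 lx [-11.8  11.5] ly [-65.9 -61. ] zmin 94.7
side5 102 36 lx [-13.3  13.1] ly [-66.4 -54.3] zmin 102.2
side5 110 56 lx [-12.8  13.7] ly [-66.9  -5.4] zmin 110.1
side5 118 62 lx [-11.6  11.5] ly [-61.4  -1.9] zmin 118.0
side5 126 18 lx [-16.1  14.3] ly [-53.2  -9. ] zmin 126.3
side5 134 53 lx [-21.5  20.9] ly [-56.1  -5.9] zmin 134.6
side5 142 64 lx [-22.3  23. ] ly [-56.8  -5.7] zmin 142.0
side5 150 61 lx [-21.5  21.4] ly [-56.9  -5.3] zmin 150.2
side5 158 133 lx [-20.5  19.3] ly [-54.9  44.2] zmin 158.1
side5 166 50 lx [-18.8  17. ] ly [-51.3  39.1] zmin 166.0
top5 94 8 lx [-2.1 14.7] ly [-64.5 -18.5] zmin 94.6
top5 102 9 lx [-9. 13.] ly [-64.6 -62.7] zmin 102.0
top5 110 63 lx [-12.4  15.1] ly [-64.2 -11.2] zmin 112.4
top5 118 45 lx [-10.   14.6] ly [-62.9 -21.2] zmin 118.0
top5 134 17 lx [-19.7  21.1] ly [-55.4  -7.7] zmin 134.0
top5 142 19 lx [-17.2  25. ] ly [-55.4  -7.3] zmin 142.3
top5 150 16 lx [-11.4  16.1] ly [-55.7 -11.8] zmin 151.1
top5 158 164 lx [-9.9 12.2] ly [-54.6 -12.6] zmin 158.1
top5 166 66 lx [-7.3  9.2] ly [-47.8 -14.6] zmin 166.0
```

The scraper is centred and upright, with its underside at about 80 mm. I'll lower it to about 20 mm above the rim and hand in.

Run:
```python
from h import *
movel([423.3,281,H+72],max_speed=30); wait(.6)
s=read_state();print(s["time"],s["eef_pos"],s["finger_gap"],s["gripper_force"],np.abs(s["qvel"]).max())
print(finish_job())
```

```text
17.9 [423.29071577 280.99656627 121.02779673] 23.049744032337692 59.01695251464844 0.002275754113388428
the job is handed in; nothing more can be done
None
```

I handed the job in at 17.9 s: all three shells are in the tray, and the scraper is gripped, upright, still and centred about 2 cm above the dish rim; finish_job returned no verdict.

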